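# Pack the vaccination tray

## Robot

A 7-joint arm with a two-finger parallel gripper is mounted at the origin on the work surface. World frame = base frame: x ahead of the robot, y to its left, z up, the work surface at z = 0. Lengths are in m, angles in rad, forces in N, time in s.
With the tool pointing down it reaches from about 0.4 to 0.85 m from the base axis. Payload 10.4 kg.
Tool frame: the origin (TCP) lies at the very end of the fingers, on their centre line; the grasp point (between the pads) lies 19 mm behind it; z points along the fingers, y is the line along which they close (so a half turn about z gives the same grasp; the last joint's range is limited). The gripper opens to 87 mm and grips with 3 to 60 N. Pads are 19 mm wide; open, the fingers measure 117 mm over their backs; the gripper's body (75 mm by 190 mm) begins 51 mm behind the grasp point.
Start: joints at [-1.251, 0.332, -0.065, 1.46, 0.022, 1.35, -0.088], TCP at [0.21, 0.589, 0.223] pointing down, gripper open.
Joint ranges: [-2.6, 2.6], [-0.5, 2.12], [-1.47, 1.34], [0.16, 2.42], [-1.27, 4.41], [0.06, 2.06], [-2.6, 2.6]. Speed limits (rad/s): [2.22, 2.22, 2.79, 2.79, 3.14, 3.14, 3.14].

## Interface

Orientations are given as a unit quaternion [x, y, z, w].
In Python, from bench import r gives the robot as it stands.
- The arm moves only by the tool inch_along, called after "Call:" by a JSON object that holds its "method" and its "body". Schema: {"type":"object","properties":{"rows":{"type":"object","properties":{"segments":{"type":"array","items":{"type":"array","items":{"type":"number"},"minItems":5,"maxItems":5},"minItems":1,"maxItems":12}},"additionalProperties":false,"required":["segments"]},"force":{"type":"number"},"only":{"type":"string"},"quiet":{"type":"boolean"},"lines":{"type":"string"}},"required":["rows"],"additionalProperties":false}. rows is an object whose key "segments" holds a list of rows, 1 to 12 of them, each of 5 numbers: dx, dy, dz in parts of the range, where 1.0 means 0.75 m, then a turn about the tool's z in normalised numbers (1 is pi/2 rad), then the finger opening in m; each row is the pose to reach, as a shift and turn from the pose commanded when the call began, along the tool's axes at that moment; what a row does not reach only later rows make up. A row lasts 1/10 s, in which the tool goes at most 0.05 m and 0.15 rad, less where a joint would pass 70% of its speed; a pose out of reach is approached as far as the arm can. The fingers move at their own pace and stop on an object; force is the grip in N (left out, the last holds). Time passes only in rows, so rows that do not move let the fingers close. The tool returns the time, the measured TCP pose, the force, the opening and the grip force at its end. only (a regular expression) keeps the lines of the reply that match it, lines (a string "A,B") keeps lines A to B, and quiet returns only ok. No shift or turn number may pass 1 either way. Input that does not fit is refused with a message, and nothing moves.
- r.read_state(): the state, without advancing time (a new reading comes with each control period).
- r.camera(name): name is "side" or "top" or "wrist"; returns a dict with "img" (400x640x3 uint8, red, green, blue), "fx", "fy", "cx", "cy" (pixels), "k1" (the pictures are not rectified: a ray, as slopes to the right and down, at radius r is drawn at 1 + k1 r^2 times it, then the intrinsics apply), "pose" (4x4, takes a point from camera to world coordinates). Camera axes: x right, y down, z forward; pixel columns grow to the right and rows downward; lengths in m; the calibration is good to about 2 mm. A picture is of the moment at which its call begins. There is no depth.
- r.close_job(): hands the job in; it is judged then, once.
Trained networks look in the newest picture that a camera, given by its name, has taken for a name from the list of things; names that differ only in an ending like _2 or _b are one class to them, and where a whole thing is asked for, a point or a joint stands for the part that bears it (a point fixed in the world has none). Each returns a list of dicts, best first, with "p" (0 to 1); they miss things now and then, are a little off and sometimes report something else, mostly with a low value. They report only what shows in the picture. A call takes as long as a camera call.
- r.recognise(camera, label): "position" ([column, row] as shares, 0 to 1, of the picture: columns of its width, rows of its height, amid what is visible of it).
- r.regions_of(camera, label): "pixels" (400x640 bool, what is visible of it) and "position" ([column, row] as shares, 0 to 1, of the picture: columns of its width, rows of its height, amid what is visible of it).
The state is a dict: "time": time; "joint_positions": joint angles; "joint_vel": joint speeds; "joint_torque": joint torques, N m; "ee_pos": TCP position; "eef_rot": TCP orientation; "ft_force": force on the tool from outside, world axes, zero at the start; "torque": the same for the moment, N m; "width": finger opening in m; "grip_force": force on a finger pad.
Only numpy, scipy, OpenCV 4.12 (cv2) and the standard library are available. Lean on these libraries where they do the work, as an engineer would, in place of code of your own. Each camera call takes 0.05 s, during which the arm holds its last target. There are 200 camera calls.

## Task

Get the tray ready for the next vaccination visit: lay the small syringe in the V-shaped cradle (either way round), stand the small vial upright in the round well, put the tape roll flat over the spindle and lay the plaster box flat, same side up as it lies now, in the rectangular pocket, in any order. Leave the large syringe and the large vial where they are.

Things in the scene. Friction and masses are not known exactly. Their poses are not given: they have to be found in the camera images.
- small_syringe: Slimmer of two white syringes, lying within 0.4 rad of world x, 118 mm along its x, about 20 g. Origin: mid-barrel on its axis, 7 mm above the table at the start. Barrel 14 mm diameter, x = -40 to 40 mm: grip across it (y); finger flange 30 mm wide (y), 14 high at x = -42; plunger to x = -60; black cap 7 mm diameter to x = 58.
- small_vial: The smaller of two amber glass vials with paper label and aluminium cap, standing. Body diameter 28 mm up to 36 mm height, cap 20 mm diameter, 48 mm high overall. About 35 g. Origin: centre of its underside, z up.
- tape_roll: Roll of white surgical tape, lying flat: ring of outer diameter 52 mm, hole 32 mm, 24 mm high. About 35 g. Origin: centre of its underside, z up along the hole.
- plaster_box: Small closed cardboard box of plasters, 36 (x) x 52 (y) x 26 (z) mm, with a white band, lying flat. About 40 g. Origin: centre of its underside. Its long side (y) lies roughly along world x at the start (within 0.4 rad).
- large_syringe: Look-alike that stays: the fat syringe, barrel diameter 26 mm, 120 mm overall along its x, flange 46 mm wide. Lies roughly along world x. Origin: middle of the barrel on its axis.
- large_vial: Look-alike that stays: the larger amber vial, 42 mm diameter, 72 mm high. Origin: centre of its underside.
- cradle: Syringe cradle: two Vs 7 mm thick at x = -25 and 25 mm, open between them for the fingers; apex 16, mouth 35 mm above origin, mouth 28 mm wide. A syringe lies along x; the small one with its axis about 28 mm above origin. Fixed white insert, grey plate 120 (x) x 74 (y) x 4 mm, in one of 4 bays (130 x 82 mm apart) of a fixed steel tray, rim 12 mm high. Origin: centre of plate underside, z up.
- well: Round well for a vial: short upright tube at the origin, inner diameter 44 mm, outer 50 mm, rim 22 mm above the origin, its floor 4 mm above the origin. Fixed white insert, grey plate 120 (x) x 74 (y) x 4 mm, in one of 4 bays (130 x 82 mm apart) of a fixed steel tray, rim 12 mm high. Origin: centre of plate underside, z up.
- spindle: Tape spindle: upright post at the origin, 12 mm diameter, pointed top 34 mm above the origin; a roll goes over it and lies on the plate 4 mm above the origin. Fixed white insert, grey plate 120 (x) x 74 (y) x 4 mm, in one of 4 bays (130 x 82 mm apart) of a fixed steel tray, rim 12 mm high. Origin: centre of plate underside, z up.
- pocket: Rectangular pocket for the plaster box: inside 54 (x) x 68 (y) mm, walls 3 mm thick, rim 17 mm above the origin, its floor 6 mm above the origin. Fixed white insert, grey plate 120 (x) x 74 (y) x 4 mm, in one of 4 bays (130 x 82 mm apart) of a fixed steel tray, rim 12 mm high. Origin: centre of plate underside, z up.

How it is judged:
At the end, for the whole second after the job is handed in: Each at rest in its insert: syringe within 15 mm and 0.15 rad of lengthwise, axis 23-33 mm above the insert's origin; vial within 11, tape 13, box 14 mm, own z up within 0.15 rad, underside 1-9 mm above the insert's origin. Large syringe and vial moved under 20 mm (horizontal distance between small_syringe and cradle below 0.015 m and z of small_syringe in the frame of cradle between 0.023 and 0.033 m and angle between the x axis of small_syringe and the x axis of cradle, either way round below 0.15 rad and horizontal distance between small_vial and well below 0.011 m and z of small_vial in the frame of well between 0.001 and 0.009 m and angle between each of small_vial, tape_roll, plaster_box's own z axis and vertical below 0.15 rad and horizontal distance between tape_roll and spindle below 0.013 m and z of tape_roll in the frame of spindle between 0.001 and 0.009 m and horizontal distance between plaster_box and pocket below 0.014 m and z of plaster_box in the frame of pocket between 0.001 and 0.009 m and linear speed of each of small_syringe, small_vial, tape_roll, plaster_box below 0.02 m/s); the robot touches nothing.
It fails at once if the large syringe is moved more than 20 mm (distance of large_syringe from where it was at the start of the episode above 0.02 m).
It fails at once if the large vial is moved more than 20 mm (distance of large_vial from where it was at the start of the episode above 0.02 m).
It also fails if it takes over 109 s, if anything falls off the work surface, if the arm or the gripper's body presses on something with over 40 N, if the wrist force passes 120 N, or if a joint passes its speed limit or range.

## Working session

There is one attempt and no reset: what is moved stays moved. The work goes in short steps, Python scripts to look and compute and a tool call to move; the robot and the scene stay as the last step left them, time stands still between calls to the robot, and variables do not carry over. Pictures are saved under pics/ and viewed, at most 15 in all, crops included, and the job is handed in when it is done.

```bash
ls; mkdir -p pics; python3 - <<'E'
from bench import r
import cv2
s=r.read_state(); print(s['time'],s['ee_pos'],s['eef_rot'],s['width'])
ims=[]
for n in ['top','side']:
    c=r.camera(n); cv2.imwrite(f'pics/{n}0.png',c['img'][:,:,::-1]); print(n,c['fx'],c['cx'],c['cy'],c['k1'],c['pose'].round(3).tolist())
E
```

```text
pics
0.0 [0.20995549 0.58828267 0.22175229] [ 1.70557493e-01  9.85347485e-01 -6.83051818e-04 -9.68924873e-05] 0.08744236810720381
top 506.6753558759936 325.36587559920434 196.5469747075031 -0.1500885476013107 [[-0.021, -0.986, 0.166, 0.297], [-1.0, 0.02, -0.009, -0.006], [0.006, -0.166, -0.986, 1.405], [0.0, 0.0, 0.0, 1.0]]
side 446.3112989747361 322.2096858589554 199.40192678526523 0.01744717143492614 [[0.946, -0.235, 0.224, 0.312], [-0.325, -0.657, 0.68, -0.636], [-0.013, -0.716, -0.698, 0.668], [0.0, 0.0, 0.0, 1.0]]
```

View pics/top0.png

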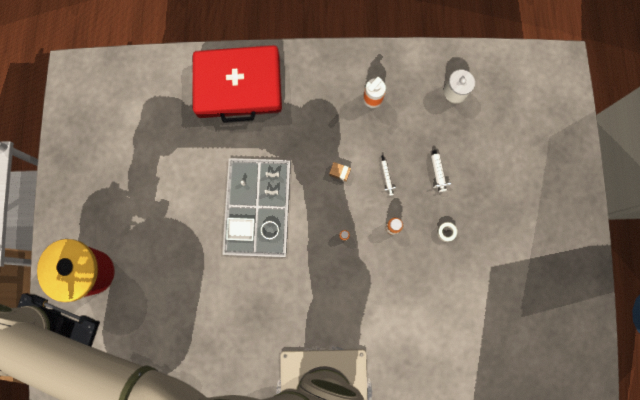

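View pics/side0.png

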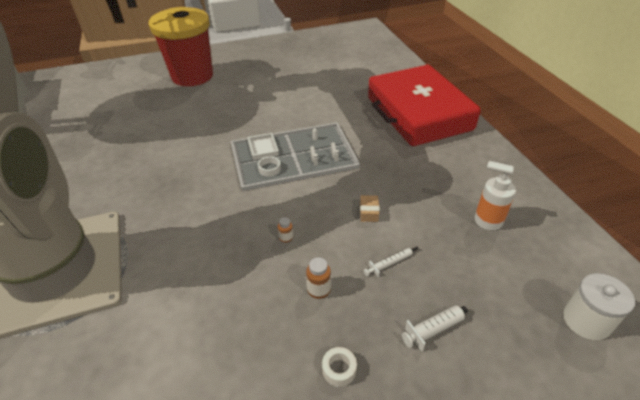

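The top view (up is +x, left is +y) shows the box at (340,172), small syringe (388,174), large syringe (439,170), small vial (344,236), large vial (395,226) and tape (447,231). In the tray, the spindle is at (243,182), cradle (272,180), pocket (240,229) and well (270,230). The side view agrees.

```bash
cat > h.py <<'E'
from bench import r
import numpy as np, cv2
from scipy.spatial.transform import Rotation as R
def ray(c,uv):
    d=np.array([(uv[0]-c['cx'])/c['fx'],(uv[1]-c['cy'])/c['fy']]); u=d.copy()
    for _ in range(30): u=d/(1+c['k1']*(u@u))
    P=np.asarray(c['pose']); v=P[:3,:3]@np.r_[u,1]
    return P[:3,3],v/np.linalg.norm(v)
def atz(c,uv,z):
    o,v=ray(c,uv); return o+v*(z-o[2])/v[2]
def tri(rays):
    A=np.zeros((3,3));b=np.zeros(3)
    for o,v in rays: M=np.eye(3)-np.outer(v,v);A+=M;b+=M@o
    x=np.linalg.solve(A,b)
    return x,max(np.linalg.norm((np.eye(3)-np.outer(v,v))@(x-o)) for o,v in rays)
def regs(c,name,label,n=3):
    return r.regions_of(name,label)[:n]
def px(p): return np.array(p)*[640,400]
def axis(c,mask,z):
    ys,xs=np.nonzero(mask); P=np.array([atz(c,(x,y),z)[:2] for x,y in zip(xs,ys)])
    m=P.mean(0); (cx,cy),(w,h),a=cv2.minAreaRect((P*1e4).astype(np.float32))
    e,V=np.linalg.eigh(np.cov((P-m).T)); v=V[:,1]; v=v*np.sign(v[0])
    return m,np.array([cx,cy])/1e4,(w/1e4,h/1e4),a,np.arctan2(v[1],v[0])
def tool(target,yaw=None):
    "shift in tool axes to target; yaw = world heading wanted of tool y (closing line), mod pi"
    s=r.read_state(); Q=R.from_quat(s['eef_rot']).as_matrix()
    d=Q.T@(np.array(target)-s['ee_pos']); out=d.round(4).tolist()
    if yaw is not None:
        y=np.arctan2(Q[1,1],Q[0,1]); t=-(yaw-y); out.append(round((t+np.pi/2)%np.pi-np.pi/2,3))
    return out
E
python3 - <<'E'
from h import *
C={n:r.camera(n) for n in ('top','side')}
for l in ['small_syringe','small_vial','tape_roll','plaster_box','large_syringe','large_vial','cradle','well','spindle','pocket']:
    rs={n:regs(C[n],n,l) for n in C}
    for n in C: print(l,n,[(round(q['p'],2),px(q['position']).round(1).tolist(),int(q['pixels'].sum())) for q in rs[n]])
    if rs['top'] and rs['side']:
        x,e=tri([ray(C[n],px(rs[n][0]['position'])) for n in C]); print('  tri',x.round(4),round(e,4))
    if rs['top']:
        a=axis(C['top'],rs['top'][0]['pixels'],0.01); print('  rect',a[1].round(4),np.round(a[2],3),round(a[3],1),'pca',round(a[4],3))
E
```

```text
small_syringe top [(0.72, [380.0, 175.8], 148)]
small_syringe side [(0.61, [392.2, 263.9], 436)]
  tri [ 0.5979 -0.1782 -0.0194] 0.0036
  rect [ 0.592  -0.1922] [0.115 0.014] 10.0 pca 0.181
small_vial top [(0.38, [342.7, 233.8], 92)]
small_vial side [(0.56, [283.3, 233.0], 366)]
  tri [ 0.4231 -0.0635  0.016 ] 0.0031
  rect [ 0.4234 -0.0675] [0.028 0.028] 88.8 pca -0.52
tape_roll top [(0.71, [442.6, 232.0], 259), (0.17, [243.5, 184.1], 1124)]
tape_roll side [(0.64, [339.8, 359.7], 870)]
  tri [ 0.4285 -0.3417  0.0183] 0.004
  rect [ 0.4251 -0.3514] [0.054 0.05 ] 88.5 pca -1.281
plaster_box top [(0.84, [340.6, 169.1], 260)]
plaster_box side [(0.62, [366.2, 208.7], 470)]
  tri [ 0.6014 -0.0611  0.021 ] 0.0058
  rect [ 0.6037 -0.0602] [0.052 0.042] 67.9 pca 1.157
large_syringe top [(0.74, [439.2, 169.6], 370)]
large_syringe side [(0.69, [363.6, 207.3], 429), (0.55, [426.4, 325.7], 1235)]
  tri [ 0.517  -0.2745  0.2667] 0.0296
  rect [ 0.6015 -0.3438] [0.121 0.041] 3.1 pca 0.147
large_vial top [(0.7, [392.9, 225.5], 198)]
large_vial side [(0.7, [318.7, 280.9], 847)]
  tri [ 0.4456 -0.201
[... 238 characters left out ...]
.1297] [0.074 0.119] 87.0 pca -0.074
well top [(0.57, [274.1, 231.5], 1177), (0.38, [339.4, 170.2], 264)]
well side [(0.76, [270.9, 171.8], 1160), (0.55, [340.1, 357.9], 762)]
  tri [0.4396 0.1248 0.0135] 0.003
  rect [0.4404 0.1365] [0.075 0.121] 86.1 pca -0.069
spindle top [(0.62, [243.4, 183.3], 1125)]
spindle side [(0.7, [316.0, 138.5], 931), (0.21, [427.5, 328.3], 1228)]
  tri [0.5761 0.2109 0.0115] 0.002
  rect [0.5751 0.2134] [0.077 0.121] 87.3 pca -0.078
pocket top [(0.62, [241.1, 229.8], 1228), (0.38, [242.9, 184.8], 1105)]
pocket side [(0.94, [258.2, 145.0], 1085), (0.46, [325.1, 163.2], 1105)]
  tri [0.4387 0.2149 0.026 ] 0.0029
  rect [0.4446 0.2179] [0.08  0.125] 88.2 pca -0.017
```

```bash
python3 - <<'E'
from h import *
c=r.camera('wrist'); s=r.read_state()
Q=R.from_quat(s['eef_rot']).as_matrix(); P=np.asarray(c['pose'])
print('cam in tool',(Q.T@(P[:3,3]-s['ee_pos'])).round(3)); print((Q.T@P[:3,:3]).round(2).tolist()); print(c['fx'],c['cx'],c['cy'],c['k1'])
print(tool([0.52,-0.13,0.35],np.pi/2))
print(tool([0.50,0.17,0.33],np.pi/2))
E
```

```text
cam in tool [ 0.077  0.    -0.162]
[[-0.0, -0.96, -0.28], [1.0, 0.0, -0.0], [0.0, -0.28, 0.96]]
285.37892065129853 317.27588062449666 199.2453891134909 -0.04140629373400091
[-0.5335, -0.5727, -0.1275, np.float64(-0.343)]
[-0.4138, -0.2968, -0.1075, np.float64(-0.343)]
```

Careful with the scale: shifts go in shares of 0.75 m and turns go in shares of pi/2 rad. That gives: -0.4 m / 0.75 = -0.5333, -0.3 m / 0.75 = -0.4, -0.34 rad / 1.5708 = -0.2165.

Call:
{"method": "inch_along", "body": {"rows": {"segments":[[-0.5333,-0.4,0,-0.2165,0.087],[-0.5333,-0.4,0,-0.2165,0.087],[-0.5333,-0.4,0,-0.2165,0.087],[-0.5333,-0.4,0,-0.2165,0.087],[-0.5333,-0.4,0,-0.2165,0.087],[-0.5333,-0.4,0,-0.2165,0.087],[-0.5333,-0.4,0,-0.2165,0.087],[-0.5333,-0.4,0,-0.2165,0.087],[-0.5333,-0.4,0,-0.2165,0.087],[-0.5333,-0.4,0,-0.2165,0.087],[-0.5333,-0.4,0,-0.2165,0.087],[-0.5333,-0.4,0,-0.2165,0.087]]}}}

```text
time: 2.45
ee_pos: [0.4865, 0.1705, 0.2226]
eef_rot: [0.003, 1.0, 0.0, 0.0]
ft_force: [0.0, 1.1, 0.2]
width: 0.0869
grip_force: 0.0
```

```bash
cat > look.py <<'E'
from h import *
import sys
def look(tag,labels,n=2):
    c=r.camera('wrist'); cv2.imwrite(f'pics/{tag}.png',c['img'][:,:,::-1]); D={}
    for l,z in labels:
        qs=r.regions_of('wrist',l)[:n]; D[l]=[(q['p'],px(q['position']),q['pixels']) for q in qs]
        for q in qs:
            a=axis(c,q['pixels'],z); print(l,round(q['p'],2),px(q['position']).round(1),int(q['pixels'].sum()),'rect',a[1].round(4),np.round(a[2],3),round(a[3],1),'pca',round(a[4],3))
    import pickle; pickle.dump((c,D),open(f'pics/{tag}.pkl','wb'))
E
python3 - <<'E'
from look import *
print(r.read_state()['ee_pos'])
look('tray1',[('cradle',.006),('well',.006),('spindle',.006),('pocket',.006)],1)
E
```

```text
[0.48648124 0.17051522 0.22260488]
cradle 0.56 [292.7 228.3] 3703 rect [0.569 0.134] [0.075 0.111] 87.9 pca -0.059
well 0.67 [293.2 137.9] 5395 rect [0.444  0.1399] [0.076 0.122] 87.0 pca -0.041
spindle 0.81 [348.8 228.6] 3595 rect [0.5717 0.2166] [0.076 0.107] 87.0 pca -0.075
pocket 0.61 [359.4 144.4] 5471 rect [0.4481 0.2239] [0.079 0.123] 86.8 pca -0.043
```

View pics/tray1.png

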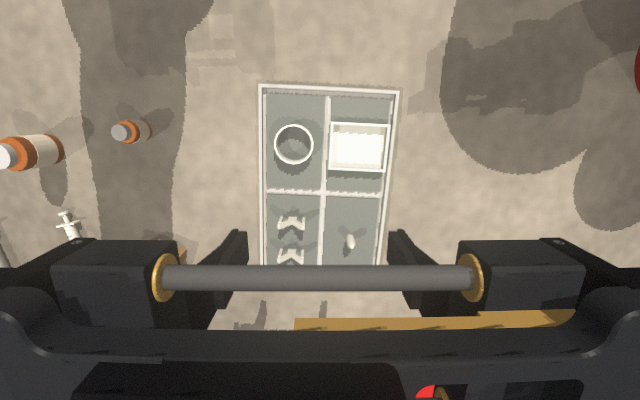

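The wrist view shows the well ring at (294,145), pocket (358,147), cradle Vs (290,222) and (290,256), and spindle tip (349,240). The gripper hides the far part, so I'll take a second view further out.

To row units: -0.12 m / 0.75 = -0.16.

Call:
{"method": "inch_along", "body": {"rows": {"segments":[[-0.16,0,0,0,0.087],[-0.16,0,0,0,0.087],[-0.16,0,0,0,0.087],[-0.16,0,0,0,0.087]]}}}

```text
time: 3.1
ee_pos: [0.6075, 0.1716, 0.2213]
eef_rot: [0.001, 1.0, -0.001, -0.0]
ft_force: [-1.0, -0.4, -1.0]
width: 0.087
grip_force: 0.0
```

```bash
python3 - <<'E'
from look import *
print(r.read_state()['ee_pos'])
look('tray2',[('cradle',.006),('well',.006),('spindle',.006),('pocket',.006)],1)
im=cv2.imread('pics/tray2.png'); cv2.imwrite('pics/tray2c.png',cv2.resize(im[0:240,200:440],None,fx=2.5,fy=2.5,interpolation=cv2.INTER_CUBIC))
E
```

```text
[0.60750774 0.17155999 0.22127375]
cradle 0.79 [288.3 147.5] 5144 rect [0.5737 0.1335] [0.075 0.121] 87.5 pca -0.051
well 0.63 [290.8  43.6] 5896 rect [0.4512 0.1401] [0.076 0.107] 87.1 pca -0.083
spindle 0.97 [349.8 154.7] 5158 rect [0.5788 0.2153] [0.076 0.122] 87.0 pca -0.055
```

View pics/tray2c.png

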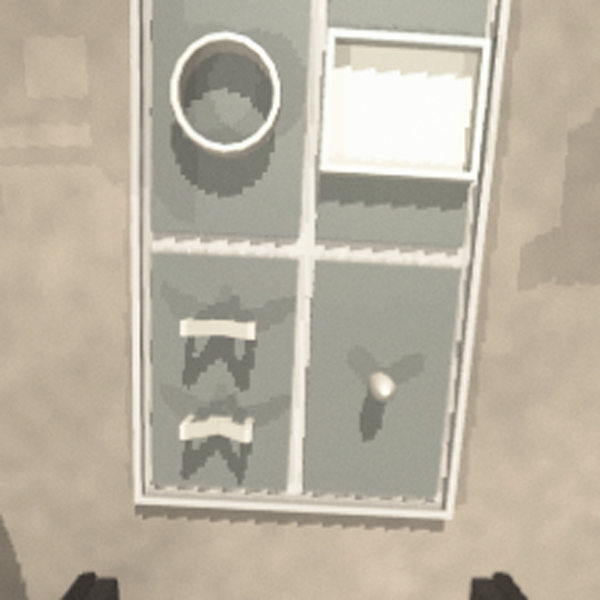

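The crop shows the well ring, pocket rim, two V tops and the spindle tip clearly. In full-image pixels they are at (290,37), (361.5,42), (287,132)/(286,172) and (352,153).

```bash
python3 - <<'E'
from h import *
import pickle
c1,_=pickle.load(open('pics/tray1.pkl','rb')); c2,_=pickle.load(open('pics/tray2.pkl','rb'))
for n,a,b,z in [('well',(294,145),(290,37.2),.022),('pocket',(358,147),(361.5,41.8),.017),('V1',(290.5,218),(287.2,131.6),.035),('V2',(290,250),(286.4,172),.035),('spin',(349.5,239),(352.4,153.2),.032)]:
    x,e=tri([ray(c1,a),ray(c2,b)]); print(n,'tri',x.round(4),round(e,4),'at z:',atz(c1,a,z).round(4)[:2],atz(c2,b,z).round(4)[:2])
E
```

```text
well tri [0.4446 0.1413 0.0275] 0.0005 at z: [0.4451 0.1413] [0.4433 0.1403]
pocket tri [0.4481 0.2222 0.0213] 0.0002 at z: [0.4486 0.2226] [0.4471 0.2231]
V1 tri [5.506e-01 1.317e-01 5.000e-04] 0.0001 at z: [0.5379 0.1351] [0.5488 0.1354]
V2 tri [ 0.6065  0.1279 -0.0101] 0.0001 at z: [0.584  0.1329] [0.5978 0.1328]
spin tri [0.5772 0.2158 0.0152] 0.0005 at z: [0.5696 0.2133] [0.5751 0.2143]
```

```bash
python3 - <<'E'
from h import *
print(tool([0.62,-0.10,0.22],np.pi/2))
E
```

```text
[-0.0154, -0.272, 0.0027, np.float64(-0.002)]
```

To row units: -0.29 m / 0.75 = -0.3867, -0.02 m / 0.75 = -0.0267.

Call:
{"method": "inch_along", "body": {"rows": {"segments":[[-0.0267,-0.3867,0,0,0.087],[-0.0267,-0.3867,0,0,0.087],[-0.0267,-0.3867,0,0,0.087],[-0.0267,-0.3867,0,0,0.087],[-0.0267,-0.3867,0,0,0.087],[-0.0267,-0.3867,0,0,0.087],[-0.0267,-0.3867,0,0,0.087],[-0.0267,-0.3867,0,0,0.087]]}}}

```text
time: 4.15
ee_pos: [0.6247, -0.1191, 0.2229]
eef_rot: [0.002, 1.0, 0.0, 0.0]
ft_force: [0.5, 1.8, 0.0]
width: 0.0869
grip_force: 0.0
```

```bash
python3 - <<'E'
from look import *
L=[('small_syringe',.007),('plaster_box',.013),('small_vial',.02),('tape_roll',.024),('large_vial',.036),('large_syringe',.013)]
look('it1',L,1)
E
```

```text
small_syringe 0.59 [265.9 146.8] 882 rect [ 0.596  -0.1936] [0.119 0.031] 4.9 pca 0.187
plaster_box 0.89 [367.6 160.2] 1244 rect [ 0.6072 -0.0549] [0.058 0.038] 69.0 pca 1.215
small_vial 0.67 [363.    7.6] 482 rect [ 0.4328 -0.0638] [0.023 0.03 ] 0.3 pca -1.263
tape_roll 0.81 [126.8  18.6] 1614 rect [ 0.4383 -0.3443] [0.063 0.042] 87.3 pca 1.367
large_vial 0.92 [239.9  22.1] 1849 rect [ 0.4505 -0.2005] [0.052 0.049] 88.8 pca 0.801
large_syringe 0.73 [153.4 163.3] 1978 rect [ 0.6039 -0.333 ] [0.123 0.053] 17.2 pca 0.153
```

Call:
{"method": "inch_along", "body": {"rows": {"segments":[[-0.0667,-0.1333,0,0,0.087],[-0.0667,-0.1333,0,0,0.087],[-0.0667,-0.1333,0,0,0.087],[-0.0667,-0.1333,0,0,0.087]]}}}

```text
time: 4.9
ee_pos: [0.6746, -0.2212, 0.2216]
eef_rot: [0.003, 1.0, -0.001, -0.001]
ft_force: [-0.3, -0.3, 0.1]
width: 0.0871
grip_force: 0.0
```

```bash
python3 - <<'E'
from look import *
L=[('small_syringe',.007),('plaster_box',.013),('small_vial',.02),('tape_roll',.024),('large_vial',.036),('large_syringe',.013)]
look('it2',L,1)
a=cv2.imread('pics/it1.png')[0:260,120:520];b=cv2.imread('pics/it2.png')[0:260,180:580]
cv2.imwrite('pics/it12.png',cv2.resize(np.vstack([a,b]),None,fx=1.15,fy=1.15,interpolation=cv2.INTER_CUBIC))
import pickle
c1,D1=pickle.load(open('pics/it1.pkl','rb'));c2,D2=pickle.load(open('pics/it2.pkl','rb'))
for l,_ in L:
    if D1[l] and D2[l]: print(l,[v if np.isscalar(v) else v.round(4) for v in tri([ray(c1,D1[l][0][1]),ray(c2,D2[l][0][1])])])
E
```

```text
small_syringe 0.56 [343.9 109.2] 999 rect [ 0.5958 -0.1921] [0.117 0.028] 6.5 pca 0.195
plaster_box 0.81 [448.2 120.5] 1485 rect [ 0.6055 -0.0548] [0.063 0.039] 69.2 pca 1.241
large_vial 0.43 [333.9   0. ] 38 rect [ 0.478  -0.2025] [0.015 0.002] 89.8 pca -1.565
large_syringe 0.7 [225.3 119.3] 2069 rect [ 0.6012 -0.3319] [0.124 0.05 ] 16.2 pca 0.16
small_syringe [array([ 0.5887, -0.1874,  0.    ]), np.float64(0.0010523599007467132)]
plaster_box [array([ 0.6044, -0.0527,  0.0081]), np.float64(0.0008527158684206839)]
large_vial [array([ 0.4564, -0.2041,  0.0174]), np.float64(0.01368005960195173)]
large_syringe [array([ 0.603 , -0.333 ,  0.0224]), np.float64(0.002525819747660939)]
```

View pics/it12.png

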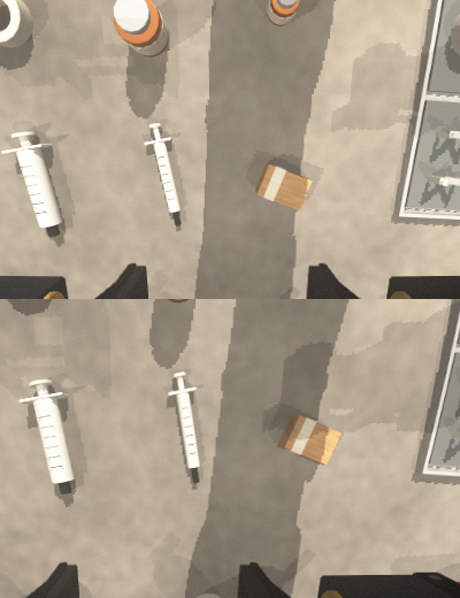

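The two crops show the small syringe at about (165,175), the box (285,185), large syringe (38,185) and large vial (138,22). The box's long direction is unclear, so I'll zoom in.

```bash
python3 - <<'E'
import cv2,numpy as np
a=cv2.imread('pics/it1.png')[125:195,330:400];b=cv2.imread('pics/it2.png')[85:155,412:482]
c=cv2.imread('pics/side0.png')[185:230,345:390]
cv2.imwrite('pics/box.png',np.hstack([cv2.resize(x,(266,266),interpolation=cv2.INTER_CUBIC) for x in (a,b,c)]))
E
```

```text
(no output)
```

View pics/box.png

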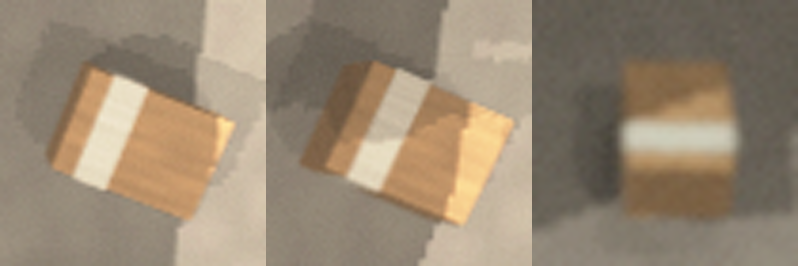

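```bash
python3 - <<'E'
from h import *
import pickle
c1,_=pickle.load(open('pics/it1.pkl','rb')); c2,_=pickle.load(open('pics/it2.pkl','rb'))
def two(n,a,b,z): 
    x,e=tri([ray(c1,a),ray(c2,b)]); print(n,'tri',x.round(4),round(e,4),'at z',atz(c1,a,z).round(4)[:2],atz(c2,b,z).round(4)[:2])
two('box',(368.4,162.6),(452.5,122.9),.026)
two('plunger',(254.8,108.7),(336.5,64.3),.007); two('tip',(274.8,194.8),(350.4,160),.007)
for c,(p,q) in ((c1,((254.8,108.7),(274.8,194.8))),(c2,((336.5,64.3),(350.4,160)))):
    d=atz(c,q,.007)-atz(c,p,.007); print('syr len',np.linalg.norm(d),'head',np.arctan2(d[1],d[0]))
for a in (.19,.22): print(tool([0.595,-0.191,0.003],a+np.pi/2))
E
```

```text
box tri [ 0.6062 -0.0536  0.0219] 0.0001 at z [ 0.6055 -0.0544] [ 0.6062 -0.0555]
plunger tri [ 0.5384 -0.1975  0.0121] 0.0006 at z [ 0.5389 -0.1982] [ 0.537  -0.1974]
tip tri [ 0.654  -0.1778  0.005 ] 0.0009 at z [ 0.6526 -0.1778] [ 0.6544 -0.1776]
syr len 0.11551388169768857 head 0.17742424323756825
syr len 0.11905617066386284 head 0.16686091495015304
[0.0802, 0.0261, 0.2199, np.float64(-0.191)]
[0.0802, 0.0261, 0.2199, np.float64(-0.221)]
```

To row units: 0.2 m / 0.75 = 0.2667, 0.18 m / 0.75 = 0.24, -0.18 rad / 1.5708 = -0.1146.

Call:
{"method": "inch_along", "body": {"rows": {"segments":[[0.1067,0.0373,0.16,-0.1146,0.06],[0.1067,0.0373,0.16,-0.1146,0.06],[0.1067,0.0373,0.16,-0.1146,0.06],[0.1067,0.0373,0.2,-0.1146,0.06],[0.1067,0.0373,0.24,-0.1146,0.06],[0.1067,0.0373,0.2667,-0.1146,0.06],[0.1067,0.0373,0.2667,-0.1146,0.06]]}, "force": 15}}

```text
time: 5.95
ee_pos: [0.5931, -0.1893, 0.02]
eef_rot: [-0.089, 0.996, 0.001, -0.002]
ft_force: [0.3, 0.6, 0.0]
width: 0.0602
grip_force: 0.0
```

```bash
python3 - <<'E'
from h import *
print(tool([0.595,-0.190,0.004],.18+np.pi/2))
c=r.camera('wrist'); cv2.imwrite('pics/g1.png',c['img'][:,:,::-1])
E
```

```text
[-0.0019, -0.0011, 0.016, np.float64(-0.002)]
```

View pics/g1.png

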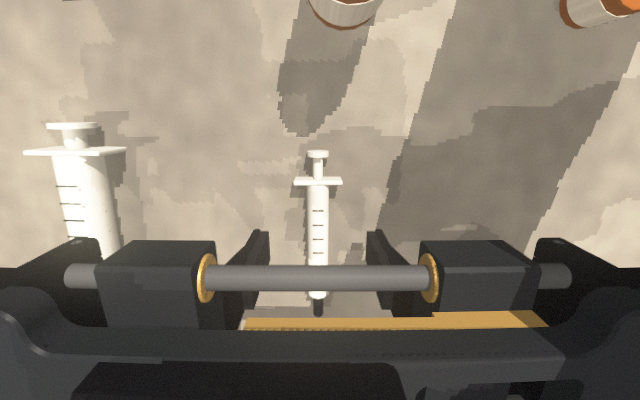

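The syringe is centred between the fingers (column 318) and aligned with them. I'll descend and grip.

To row units: 0.015 m / 0.75 = 0.02, -0.002 m / 0.75 = -0.0027.

Call:
{"method": "inch_along", "body": {"rows": {"segments":[[-0.0027,0,0.02,0,0.06],[-0.0027,0,0.02,0,0.06],[-0.0027,0,0.02,0,0.0],[-0.0027,0,0.02,0,0.0],[-0.0027,0,0.02,0,0.0],[-0.0027,0,0.02,0,0.0],[-0.0027,0,0.02,0,0.0],[-0.0027,0,0.02,0,0.0]]}, "force": 15}}

```text
time: 6.8
ee_pos: [0.597, -0.1903, 0.0076]
eef_rot: [-0.088, 0.996, 0.0, 0.0]
ft_force: [1.1, -0.6, 0.1]
width: 0.0197
grip_force: 0.0
```

Call:
{"method": "inch_along", "body": {"rows": {"segments":[[0,0,-0.0533,0,0.0],[0,0,-0.1333,0,0.0],[0,0,-0.1867,0,0.0],[0,0,-0.1867,0,0.0],[0,0,-0.1867,0,0.0]]}}}

```text
time: 7.3
ee_pos: [0.5976, -0.1905, 0.1488]
eef_rot: [-0.088, 0.996, -0.0, 0.001]
ft_force: [-1.1, 0.5, -0.9]
width: 0.0002
grip_force: 0.0
```

```bash
python3 - <<'E'
from h import *
th=-0.052
print(tool([0.5737,0.1342,0.12],th+np.pi/2))
E
```

```text
[-0.0336, 0.3238, 0.0287, np.float64(0.229)]
```

The fingers hadn't finished closing before the lift, so I'll go back down and allow more closing time.

To row units: 0.145 m / 0.75 = 0.1933, 0.13 m / 0.75 = 0.1733.

Call:
{"method": "inch_along", "body": {"rows": {"segments":[[0,0,0,0,0.05],[0,0,0,0,0.05],[0,0,0,0,0.05],[0,0,0.0667,0,0.05],[0,0,0.1333,0,0.05],[0,0,0.1733,0,0.05],[0,0,0.1933,0,0.05],[0,0,0.1933,0,0.05],[0,0,0.1933,0,0.05]]}, "force": 15}}

```text
time: 8.2
ee_pos: [0.5974, -0.1906, 0.003]
eef_rot: [-0.088, 0.996, -0.0, 0.0]
ft_force: [0.5, -1.1, 0.5]
width: 0.0494
grip_force: 0.0
```

Call:
{"method": "inch_along", "body": {"rows": {"segments":[[0,0,0,0,0.0],[0,0,0,0,0.0],[0,0,0,0,0.0],[0,0,0,0,0.0],[0,0,0,0,0.0],[0,0,0,0,0.0],[0,0,0,0,0.0],[0,0,0,0,0.0],[0,0,0,0,0.0],[0,0,0,0,0.0]]}}}

```text
time: 9.2
ee_pos: [0.5969, -0.1902, 0.0025]
eef_rot: [-0.089, 0.996, 0.0, 0.0]
ft_force: [-1.0, -0.2, 1.1]
width: 0.0134
grip_force: 15.0
```

To row units: 0.324 m / 0.75 = 0.432, 0.18 m / 0.75 = 0.24, 0.229 rad / 1.5708 = 0.1458.

Call:
{"method": "inch_along", "body": {"rows": {"segments":[[0,0,-0.0667,0,0],[0,0,-0.1333,0,0],[0,0.04,-0.1733,0,0],[-0.0467,0.1067,-0.1733,0.0637,0],[-0.0467,0.1733,-0.1733,0.1458,0],[-0.0467,0.24,-0.1733,0.1458,0],[-0.0467,0.3067,-0.1733,0.1458,0],[-0.0467,0.3733,-0.1733,0.1458,0],[-0.0467,0.432,-0.1733,0.1458,0],[-0.0467,0.432,-0.16,0.1458,0],[-0.0467,0.432,-0.16,0.1458,0]]}}}

```text
time: 10.3
ee_pos: [0.5731, 0.1364, 0.1213]
eef_rot: [0.024, 1.0, -0.0, -0.001]
ft_force: [0.8, 0.3, -0.9]
width: 0.0136
grip_force: 15.0
```

```bash
python3 - <<'E'
from h import *
th=-0.052
print(tool([0.5737,0.1342,0.024],th+np.pi/2), r.read_state()['grip_force'])
c=r.camera('wrist'); cv2.imwrite('pics/g2.png',c['img'][:,:,::-1])
s=r.camera('side')
for q in r.regions_of('side','small_syringe')[:2]: print(q['p'],px(q['position']))
im=cv2.cvtColor(s['img'],cv2.COLOR_RGB2BGR)[60:240,180:420]
cv2.imwrite('pics/g2s.png',np.vstack([cv2.resize(im,(560,420),interpolation=cv2.INTER_CUBIC)]))
E
```

```text
[-0.0009, -0.0021, 0.0973, np.float64(0.004)] 14.976986199617386
0.54 [315.328 118.72 ]
```

View pics/g2.png

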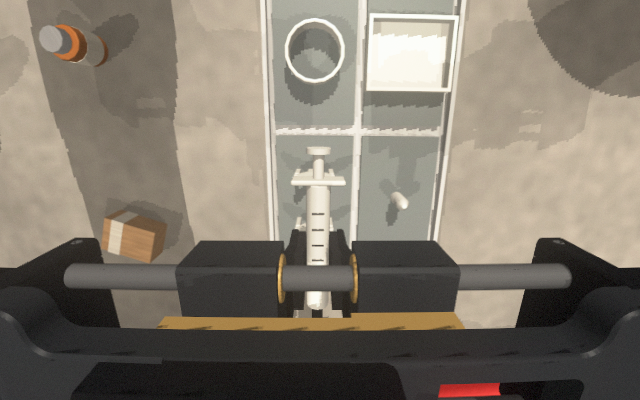

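The syringe is held at column 318, lengthwise over the cradle. I'll lower it and watch the force.

To row units: 0.09 m / 0.75 = 0.12, -0.002 m / 0.75 = -0.0027.

Call:
{"method": "inch_along", "body": {"rows": {"segments":[[-0.0013,-0.0027,0.0533,0,0],[-0.0013,-0.0027,0.0933,0,0],[-0.0013,-0.0027,0.1133,0,0],[-0.0013,-0.0027,0.12,0,0],[-0.0013,-0.0027,0.12,0,0],[-0.0013,-0.0027,0.12,0,0]]}}}

```text
time: 11.05
ee_pos: [0.5763, 0.1327, 0.0341]
eef_rot: [0.026, 1.0, 0.0, 0.001]
ft_force: [0.7, -0.3, 0.3]
width: 0.0136
grip_force: 15.0
```

Call:
{"method": "inch_along", "body": {"rows": {"segments":[[0,0,0.004,0,0],[0,0,0.004,0,0],[0,0,0.004,0,0]]}}}

```text
time: 11.35
ee_pos: [0.5753, 0.1329, 0.0299]
eef_rot: [0.026, 1.0, 0.0, 0.0]
ft_force: [0.4, -0.7, -0.4]
width: 0.0135
grip_force: 15.0
```

To row units: 0.002 m / 0.75 = 0.0027.

Call:
{"method": "inch_along", "body": {"rows": {"segments":[[0,0,0.0027,0,0],[0,0,0.0027,0,0],[0,0,0.0027,0,0]]}}}

```text
time: 11.65
ee_pos: [0.5754, 0.133, 0.0277]
eef_rot: [0.026, 1.0, 0.0, 0.0]
ft_force: [1.5, 0.6, 0.8]
width: 0.0132
grip_force: 15.0
```

Call:
{"method": "inch_along", "body": {"rows": {"segments":[[0,0,0.002,0,0],[0,0,0.002,0,0],[0,0,0.002,0,0]]}}}

```text
time: 11.95
ee_pos: [0.5756, 0.1334, 0.0268]
eef_rot: [0.026, 1.0, 0.001, 0.0]
ft_force: [-1.9, 1.9, 6.3]
width: 0.0131
grip_force: 15.0
```

Call:
{"method": "inch_along", "body": {"rows": {"segments":[[0,0,0.002,0,0],[0,0,0.002,0,0],[0,0,0.002,0,0]]}}}

```text
time: 12.25
ee_pos: [0.5758, 0.1334, 0.0261]
eef_rot: [0.026, 1.0, 0.001, 0.001]
ft_force: [-4.6, 0.4, 15.1]
width: 0.0138
grip_force: 15.0
```

Contact was at TCP z ≈ 0.027, so the insert origins stand about 3 mm above the table. Releasing.

Call:
{"method": "inch_along", "body": {"rows": {"segments":[[0,0,-0.0013,0,0.03],[0,0,-0.0013,0,0.03],[0,0,-0.0013,0,0.03],[0,0,-0.0013,0,0.03],[0,0,-0.0013,0,0.03],[0,0,-0.0013,0,0.03],[0,0,-0.04,0,0.03],[0,0,-0.0933,0,0.03],[0,0,-0.16,0,0.06],[0,0,-0.2,0,0.06],[0,0,-0.2,0,0.06]]}}}

```text
time: 13.35
ee_pos: [0.5776, 0.1333, 0.1796]
eef_rot: [0.026, 1.0, 0.002, 0.004]
ft_force: [0.5, -0.3, -0.1]
width: 0.0466
grip_force: 0.0
```

```bash
python3 - <<'E'
from h import *
print(tool([0.6058,-0.0545,0.15],1.215-np.pi/2))
s=r.camera('side'); im=s['img'][90:200,210:370,::-1]
cv2.imwrite('pics/p1s.png',cv2.resize(im,None,fx=4,fy=4,interpolation=cv2.INTER_CUBIC))
E
```

```text
[-0.0377, -0.1861, 0.0292, np.float64(-1.267)]
```

View pics/p1s.png

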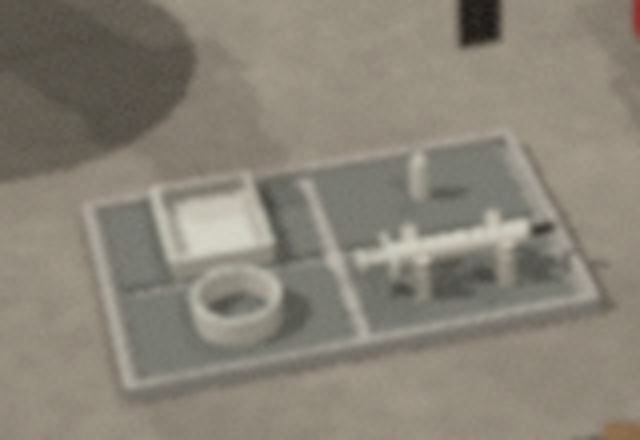

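The syringe lies in both Vs (side crop around (450,240)). Next is the box, gripped across its 52 mm side, tips 12 mm above the table.

To row units: -0.186 m / 0.75 = -0.248, -0.15 m / 0.75 = -0.2, 0.3 rad / 1.5708 = 0.191.

Call:
{"method": "inch_along", "body": {"rows": {"segments":[[-0.0133,-0.0667,0,0.0637,0.087],[-0.0267,-0.1333,0,0.1273,0.087],[-0.0507,-0.2,0,0.191,0.087],[-0.0507,-0.248,0.0267,0.191,0.087],[-0.0507,-0.248,0.08,0.191,0.087],[-0.0507,-0.248,0.1333,0.191,0.087],[-0.0507,-0.248,0.16,0.191,0.087],[-0.0507,-0.248,0.16,0.191,0.087],[-0.0507,-0.248,0.16,0.191,0.087]]}, "force": 15}}

```text
time: 14.3
ee_pos: [0.6031, -0.0551, 0.0542]
eef_rot: [0.175, 0.985, -0.0, -0.001]
ft_force: [0.9, 0.3, 0.7]
width: 0.0873
grip_force: 0.0
```

```bash
python3 - <<'E'
from h import *
print(tool([0.6058,-0.0545,0.012],1.22))
c=r.camera('wrist'); cv2.imwrite('pics/g3.png',c['img'][100:,100:540,::-1])
E
```

```text
[-0.0024, 0.0016, 0.0422, np.float64(-0.001)]
```

View pics/g3.png

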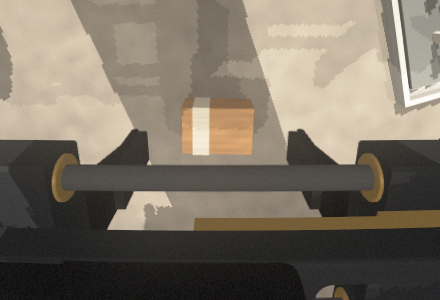

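The box is centred (crop column 218) and square to the fingers. I'll grip it and carry it to the pocket.

To row units: 0.042 m / 0.75 = 0.056, 0.03 m / 0.75 = 0.04.

Call:
{"method": "inch_along", "body": {"rows": {"segments":[[-0.0027,0.0013,0.04,0,0.087],[-0.0027,0.0013,0.056,0,0.087],[-0.0027,0.0013,0.056,0,0.087],[-0.0027,0.0013,0.056,0,0.03],[-0.0027,0.0013,0.056,0,0.03],[-0.0027,0.0013,0.056,0,0.03],[-0.0027,0.0013,0.056,0,0.03],[-0.0027,0.0013,0.056,0,0.03],[-0.0027,0.0013,0.056,0,0.03],[-0.0027,0.0013,0.056,0,0.03],[-0.0027,0.0013,0.056,0,0.03],[-0.0027,0.0013,0.056,0,0.03]]}, "force": 15}}

```text
time: 15.55
ee_pos: [0.6058, -0.0547, 0.0128]
eef_rot: [0.175, 0.985, 0.0, 0.0]
ft_force: [-1.4, 0.1, 4.5]
width: 0.0516
grip_force: 15.0
```

```bash
python3 - <<'E'
from h import *
print(tool([0.448,0.2228,0.1],1.519))
E
```

```text
[0.2438, 0.2062, -0.0872, np.float64(-0.3)]
```

To row units: 0.244 m / 0.75 = 0.3253, 0.12 m / 0.75 = 0.16, -0.3 rad / 1.5708 = -0.191.

Call:
{"method": "inch_along", "body": {"rows": {"segments":[[0,0,-0.0667,0,0.03],[0,0,-0.12,0,0.03],[0.04,0.04,-0.1333,-0.0637,0.03],[0.08,0.08,-0.1333,-0.1273,0.03],[0.1333,0.12,-0.1333,-0.191,0.03],[0.18,0.16,-0.1333,-0.191,0.03],[0.2267,0.2,-0.1333,-0.191,0.03],[0.2733,0.24,-0.1333,-0.191,0.03],[0.3253,0.2747,-0.1333,-0.191,0.03],[0.3253,0.2747,-0.1333,-0.191,0.03],[0.3253,0.2747,-0.1333,-0.191,0.03]]}}}

```text
time: 16.65
ee_pos: [0.4471, 0.2234, 0.1124]
eef_rot: [0.025, 1.0, -0.0, -0.0]
ft_force: [1.1, -0.9, 0.3]
width: 0.052
grip_force: 15.0
```

```bash
python3 - <<'E'
from h import *
print(tool([0.448,0.2228,0.025],1.519))
E
```

```text
[-0.001, -0.0006, 0.0874, np.float64(0.002)]
```

To row units: 0.085 m / 0.75 = 0.1133, 0.07 m / 0.75 = 0.0933.

Call:
{"method": "inch_along", "body": {"rows": {"segments":[[-0.0013,-0.0013,0.0533,0,0.03],[-0.0013,-0.0013,0.0933,0,0.03],[-0.0013,-0.0013,0.1133,0,0.03],[-0.0013,-0.0013,0.1133,0,0.03],[-0.0013,-0.0013,0.1133,0,0.03]]}}}

```text
time: 17.15
ee_pos: [0.4494, 0.2207, 0.0279]
eef_rot: [0.027, 1.0, -0.0, 0.0]
ft_force: [0.9, -0.8, -0.2]
width: 0.0521
grip_force: 15.0
```

Call:
{"method": "inch_along", "body": {"rows": {"segments":[[0,0,0.004,0,0.03],[0,0,0.004,0,0.03],[0,0,0.004,0,0.03]]}}}

```text
time: 17.45
ee_pos: [0.449, 0.2219, 0.0251]
eef_rot: [0.026, 1.0, 0.0, 0.0]
ft_force: [-0.1, 0.1, -0.4]
width: 0.052
grip_force: 15.0
```

Call:
{"method": "inch_along", "body": {"rows": {"segments":[[0,0,0.0027,0,0.03],[0,0,0.0027,0,0.03],[0,0,0.0027,0,0.03]]}}}

```text
time: 17.75
ee_pos: [0.4488, 0.2219, 0.0227]
eef_rot: [0.026, 1.0, 0.0, 0.0]
ft_force: [0.5, 0.6, 0.3]
width: 0.0515
grip_force: 15.0
```

To row units: -0.15 m / 0.75 = -0.2, -0.07 m / 0.75 = -0.0933.

Call:
{"method": "inch_along", "body": {"rows": {"segments":[[0,0,0,0,0.065],[0,0,0,0,0.065],[0,0,0,0,0.065],[0,0,0,0,0.065],[0,0,0,0,0.065],[0,0,-0.04,0,0.065],[0,0,-0.0933,0,0.065],[0,0,-0.16,0,0.065],[0,0,-0.2,0,0.065],[0,0,-0.2,0,0.065]]}}}

```text
time: 18.75
ee_pos: [0.4507, 0.2229, 0.1771]
eef_rot: [0.026, 1.0, 0.002, 0.003]
ft_force: [0.1, -0.6, -0.2]
width: 0.0648
grip_force: 0.0
```

```bash
python3 - <<'E'
from look import *
look('chk',[('plaster_box',.02),('small_vial',.02)],1)
t=r.camera('top')
for l,z in [('small_vial',.02),('plaster_box',.02)]:
  for q in r.regions_of('top',l)[:2]: print(l,round(q['p'],2),atz(t,px(q['position']),z)[:2].round(4),axis(t,q['pixels'],z)[1].round(4))
print(tool([0.425,-0.065,0.15]))
E
```

```text
plaster_box 0.89 [318.1 183. ] 1695 rect [0.4508 0.2217] [0.054 0.043] 86.9 pca 1.46
small_vial 0.91 [ 69.3 174.6] 1127 rect [ 0.4261 -0.0684] [0.03  0.068] 9.7 pca -1.379
small_vial 0.4 [ 0.4288 -0.0695] [ 0.4225 -0.067 ]
[0.008, -0.2871, 0.0216]
```

The box sits in the pocket (0.451, 0.222). Moving to the vial.

To row units: -0.29 m / 0.75 = -0.3867, -0.25 m / 0.75 = -0.3333.

Call:
{"method": "inch_along", "body": {"rows": {"segments":[[-0.04,-0.0667,0,0,0.075],[-0.0533,-0.1333,0,0,0.075],[-0.0533,-0.2,0,0,0.075],[-0.0533,-0.2667,0,0,0.075],[-0.0533,-0.3333,0,0,0.075],[-0.0533,-0.3867,0,0,0.075],[-0.0533,-0.3867,0,0,0.075],[-0.0533,-0.3867,0,0,0.075]]}}}

```text
time: 19.85
ee_pos: [0.473, -0.0709, 0.1719]
eef_rot: [0.027, 1.0, -0.0, -0.001]
ft_force: [-0.5, 0.1, 0.2]
width: 0.0748
grip_force: 0.0
```

```bash
python3 - <<'E'
from look import *
look('v1',[('small_vial',.02)],1)
print(r.read_state()['ee_pos'])
E
```

```text
small_vial 0.66 [321.4 140.4] 567 rect [ 0.4264 -0.0642] [0.028 0.028] 42.2 pca 0.184
[ 0.47336976 -0.06887444  0.17196388]
```

Call:
{"method": "inch_along", "body": {"rows": {"segments":[[0.08,0,0.0933,0,0.075],[0.08,0,0.0933,0,0.075],[0.08,0,0.0933,0,0.075],[0.08,0,0.0933,0,0.075]]}}}

```text
time: 20.35
ee_pos: [0.4132, -0.0656, 0.1021]
eef_rot: [0.025, 1.0, 0.0, -0.001]
ft_force: [1.3, 0.3, 0.5]
width: 0.0753
grip_force: 0.0
```

```bash
python3 - <<'E'
from look import *
look('v2',[('small_vial',.02)],1)
a=cv2.imread('pics/v1.png')[50:350,180:480];b=cv2.imread('pics/v2.png')[50:350,180:480]
cv2.imwrite('pics/v12.png',np.hstack([a,b]))
E
```

```text
small_vial 0.56 [319.  218.1] 1081 rect [ 0.4279 -0.0641] [0.029 0.04 ] 88.3 pca -0.004
```

View pics/v12.png

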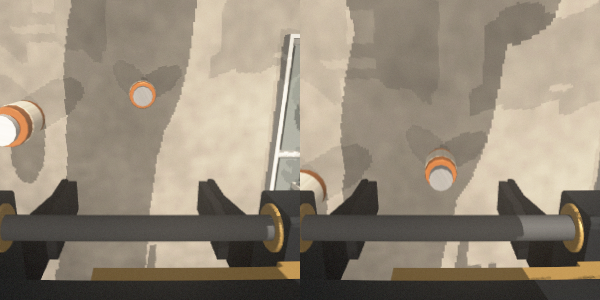

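The cap is at pixel (322.5,146) in the first view and (320,229) in the second.

```bash
python3 - <<'E'
from h import *
import pickle
c1,_=pickle.load(open('pics/v1.pkl','rb')); c2,_=pickle.load(open('pics/v2.pkl','rb'))
a,b=(322.5,146),(320,229)
x,e=tri([ray(c1,a),ray(c2,b)]); print(x.round(4),e,atz(c1,a,.048),atz(c2,b,.048))
print(tool([0.4235,-0.0650,0.021]),tool([0.4235,-0.0650,0.021]))
E
```

```text
[ 0.4253 -0.0637  0.0478] 0.0004571119643962582 [ 0.42533827 -0.06327217  0.048     ] [ 0.42521178 -0.06417979  0.048     ]
[-0.0082, 0.0016, 0.0825] [-0.0082, 0.0016, 0.0825]
```

To row units: 0.0825 m / 0.75 = 0.11, -0.01 m / 0.75 = -0.0133.

Call:
{"method": "inch_along", "body": {"rows": {"segments":[[-0.0133,0.004,0.0267,0,0.075],[-0.0133,0.004,0.0667,0,0.075],[-0.0133,0.004,0.1,0,0.075],[-0.0133,0.004,0.11,0,0.075],[-0.0133,0.004,0.11,0,0.075],[-0.0133,0.004,0.11,0,0.075]]}, "force": 12}}

```text
time: 21.05
ee_pos: [0.4249, -0.0643, 0.0212]
eef_rot: [0.026, 1.0, 0.0, 0.001]
ft_force: [0.0, 0.0, 0.8]
width: 0.075
grip_force: 0.0
```

Call:
{"method": "inch_along", "body": {"rows": {"segments":[[0,0,0,0,0.01],[0,0,0,0,0.01],[0,0,0,0,0.01],[0,0,0,0,0.01],[0,0,0,0,0.01],[0,0,0,0,0.01],[0,0,0,0,0.01],[0,0,0,0,0.01],[0,0,0,0,0.01],[0,0,0,0,0.01],[0,0,0,0,0.01],[0,0,0,0,0.01]]}}}

```text
time: 22.25
ee_pos: [0.4237, -0.0644, 0.02]
eef_rot: [0.026, 1.0, 0.0, -0.0]
ft_force: [-0.2, 0.1, 0.8]
width: 0.0276
grip_force: 12.0
```

```bash
python3 - <<'E'
from h import *
print(tool([0.4442,0.1408,0.1],1.519))
E
```

```text
[-0.0098, 0.2059, -0.08, np.float64(-0.0)]
```

Careful with the scale: shifts go in shares of 0.75 m and turns go in shares of pi/2 rad. That gives: 0.206 m / 0.75 = 0.2747, 0.19 m / 0.75 = 0.2533.

Call:
{"method": "inch_along", "body": {"rows": {"segments":[[0,0,-0.0533,0,0.01],[0,0,-0.1067,0,0.01],[0,0.0533,-0.12,0,0.01],[-0.0133,0.1067,-0.12,0,0.01],[-0.0133,0.16,-0.12,0,0.01],[-0.0133,0.2133,-0.12,0,0.01],[-0.0133,0.2533,-0.12,0,0.01],[-0.0133,0.2747,-0.12,0,0.01],[-0.0133,0.2747,-0.12,0,0.01],[-0.0133,0.2747,-0.0933,0,0.01],[-0.0133,0.2747,-0.08,0,0.01],[-0.0133,0.2747,-0.08,0,0.01]]}}}

```text
time: 23.45
ee_pos: [0.4434, 0.139, 0.0787]
eef_rot: [0.027, 1.0, -0.001, -0.001]
ft_force: [-0.4, -0.4, 0.1]
width: 0.0272
grip_force: 12.0
```

```bash
python3 - <<'E'
from look import *
print(tool([0.4442,0.1408,0.028],1.519))
look('v3',[('well',.025),('small_vial',.05)],1)
E
```

```text
[-0.0008, 0.0019, 0.0507, np.float64(-0.002)]
well 0.56 [320.  181.6] 7888 rect [0.4235 0.1418] [0.07  0.082] 86.3 pca 0.452
small_vial 0.96 [316.5 240.6] 2009 rect [0.4553 0.1387] [0.036 0.039] 87.0 pca -0.005
```

View pics/v3.png

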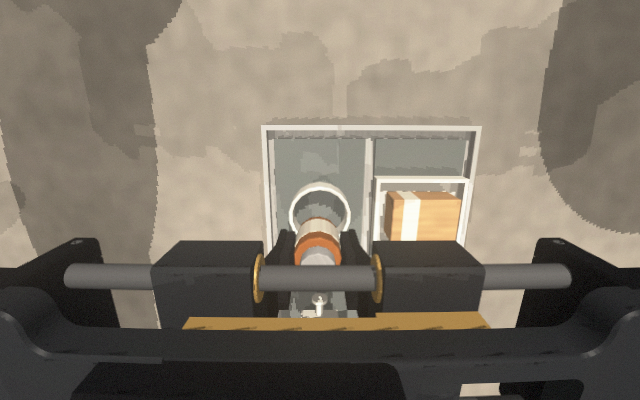

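The vial hangs over the well (ring column 320, vial 317) and the box lies in its pocket. Lowering the vial.

To row units: 0.046 m / 0.75 = 0.0613, 0.02 m / 0.75 = 0.0267.

Call:
{"method": "inch_along", "body": {"rows": {"segments":[[-0.0013,0.0027,0.0267,0,0.01],[-0.0013,0.0027,0.0467,0,0.01],[-0.0013,0.0027,0.0613,0,0.01],[-0.0013,0.0027,0.0613,0,0.01],[-0.0013,0.0027,0.0613,0,0.01]]}}}

```text
time: 24.1
ee_pos: [0.4458, 0.1427, 0.0345]
eef_rot: [0.026, 1.0, 0.0, 0.0]
ft_force: [0.3, -0.5, -0.3]
width: 0.0273
grip_force: 12.0
```

Call:
{"method": "inch_along", "body": {"rows": {"segments":[[0,0,0.004,0,0.01],[0,0,0.004,0,0.01],[0,0,0.004,0,0.01]]}}}

```text
time: 24.4
ee_pos: [0.4457, 0.1429, 0.0314]
eef_rot: [0.026, 1.0, 0.0, 0.0]
ft_force: [0.1, 0.2, -1.7]
width: 0.0275
grip_force: 12.0
```

To row units: 0.002 m / 0.75 = 0.0027.

Call:
{"method": "inch_along", "body": {"rows": {"segments":[[0,0,0.0027,0,0.01],[0,0,0.0027,0,0.01],[0,0,0.0027,0,0.01]]}}}

```text
time: 24.7
ee_pos: [0.4455, 0.1428, 0.029]
eef_rot: [0.026, 1.0, 0.0, -0.0]
ft_force: [-0.7, 0.5, 0.3]
width: 0.0277
grip_force: 12.0
```

Call:
{"method": "inch_along", "body": {"rows": {"segments":[[0,0,0.002,0,0.01],[0,0,0.002,0,0.01],[0,0,0.002,0,0.01]]}}}

```text
time: 25.0
ee_pos: [0.4457, 0.1429, 0.0279]
eef_rot: [0.026, 1.0, 0.0, 0.0]
ft_force: [-1.3, -0.8, 3.9]
width: 0.0276
grip_force: 12.0
```

To row units: -0.15 m / 0.75 = -0.2, -0.12 m / 0.75 = -0.16.

Call:
{"method": "inch_along", "body": {"rows": {"segments":[[0,0,0,0,0.045],[0,0,0,0,0.045],[0,0,0,0,0.045],[0,0,0,0,0.045],[0,0,0,0,0.045],[0,0,-0.04,0,0.045],[0,0,-0.0933,0,0.045],[0,0,-0.16,0,0.087],[0,0,-0.2,0,0.087],[0,0,-0.2,0,0.087]]}}}

```text
time: 26.0
ee_pos: [0.4477, 0.1437, 0.1819]
eef_rot: [0.026, 1.0, 0.002, 0.003]
ft_force: [0.2, -0.4, -0.6]
width: 0.0615
grip_force: 0.0
```

```bash
python3 - <<'E'
from look import *
look('v4',[('small_vial',.03)],1)
print(tool([0.47,-0.347,0.17]))
E
```

```text
small_vial 0.9 [316.  184.3] 586 rect [0.447  0.1433] [0.026 0.034] 87.0 pca -0.045
[-0.0497, -0.488, 0.0073]
```

To row units: -0.49 m / 0.75 = -0.6533, -0.05 m / 0.75 = -0.0667.

Call:
{"method": "inch_along", "body": {"rows": {"segments":[[-0.0667,-0.6533,0,0,0.087],[-0.0667,-0.6533,0,0,0.087],[-0.0667,-0.6533,0,0,0.087],[-0.0667,-0.6533,0,0,0.087],[-0.0667,-0.6533,0,0,0.087],[-0.0667,-0.6533,0,0,0.087],[-0.0667,-0.6533,0,0,0.087],[-0.0667,-0.6533,0,0,0.087],[-0.0667,-0.6533,0,0,0.087],[-0.0667,-0.6533,0,0,0.087],[-0.0667,-0.6533,0,0,0.087],[-0.0667,-0.6533,0,0,0.087]]}}}

```text
time: 27.3
ee_pos: [0.4687, -0.3498, 0.1756]
eef_rot: [0.027, 1.0, 0.0, -0.002]
ft_force: [0.6, 0.8, -0.2]
width: 0.0874
grip_force: 0.0
```

```bash
python3 - <<'E'
from look import *
look('t1',[('tape_roll',.024)],1)
E
```

```text
tape_roll 0.72 [306.9 158.5] 1265 rect [ 0.4294 -0.3505] [0.051 0.051] 23.9 pca -0.171
```

Call:
{"method": "inch_along", "body": {"rows": {"segments":[[0.0733,0,0.0933,0,0.087],[0.0733,0,0.0933,0,0.087],[0.0733,0,0.0933,0,0.087],[0.0733,0,0.0933,0,0.087]]}}}

```text
time: 27.8
ee_pos: [0.4155, -0.3447, 0.1073]
eef_rot: [0.025, 1.0, 0.001, 0.0]
ft_force: [0.6, 0.2, 0.7]
width: 0.0866
grip_force: 0.0
```

```bash
python3 - <<'E'
from look import *
look('t2',[('tape_roll',.024)],1)
a=cv2.imread('pics/t1.png')[50:350,180:480];b=cv2.imread('pics/t2.png')[50:350,180:480]
cv2.imwrite('pics/t12.png',np.hstack([a,b]))
E
```

```text
tape_roll 0.56 [307.8 224.6] 2046 rect [ 0.4268 -0.3502] [0.052 0.055] 87.1 pca -0.068
```

View pics/t12.png

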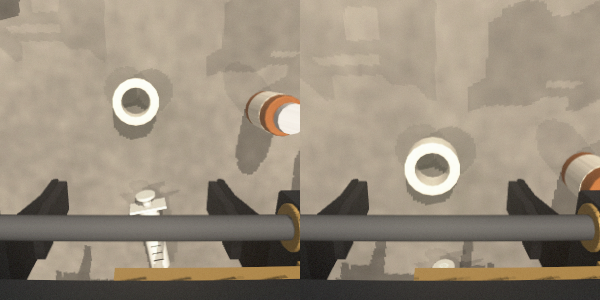

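The ring top is centred at (315.5,152) in the first view and (312,220) in the second.

```bash
python3 - <<'E'
from h import *
import pickle
c1,_=pickle.load(open('pics/t1.pkl','rb')); c2,_=pickle.load(open('pics/t2.pkl','rb'))
a,b=(315.5,152),(312,220)
x,e=tri([ray(c1,a),ray(c2,b)]); print(x.round(4),e,atz(c1,a,.024),atz(c2,b,.024))
print(tool([0.427,-0.349,0.006]),r.read_state()['joint_positions'].round(2) if hasattr(r.read_state()['joint_positions'],'round') else r.read_state()['joint_positions'])
E
```

```text
[ 0.4293 -0.35    0.0269] 0.00021217054344832892 [ 0.42965537 -0.3498538   0.024     ] [ 0.43034424 -0.350346    0.024     ]
[-0.0101, -0.0028, 0.1025] [-0.08  0.31  0.81  1.86 -0.25  1.08  2.34]
```

To row units: 0.102 m / 0.75 = 0.136, 0.09 m / 0.75 = 0.12.

Call:
{"method": "inch_along", "body": {"rows": {"segments":[[-0.0173,-0.0053,0.04,0,0.087],[-0.0173,-0.0053,0.0867,0,0.087],[-0.0173,-0.0053,0.12,0,0.087],[-0.0173,-0.0053,0.136,0,0.087],[-0.0173,-0.0053,0.136,0,0.087],[-0.0173,-0.0053,0.136,0,0.087]]}, "force": 12}}

```text
time: 28.5
ee_pos: [0.4289, -0.3515, 0.0068]
eef_rot: [0.026, 1.0, -0.0, 0.001]
ft_force: [0.2, 0.1, -0.5]
width: 0.0869
grip_force: 0.0
```

Call:
{"method": "inch_along", "body": {"rows": {"segments":[[0,0,0,0,0.03],[0,0,0,0,0.03],[0,0,0,0,0.03],[0,0,0,0,0.03],[0,0,0,0,0.03],[0,0,0,0,0.03],[0,0,0,0,0.03],[0,0,0,0,0.03],[0,0,0,0,0.03]]}}}

```text
time: 29.4
ee_pos: [0.428, -0.351, 0.0056]
eef_rot: [0.026, 1.0, 0.0, 0.0]
ft_force: [-1.5, 1.4, 3.4]
width: 0.0518
grip_force: 12.0
```

Call:
{"method": "inch_along", "body": {"rows": {"segments":[[0,0,-0.0667,0,0.03],[0,0,-0.1333,0,0.03],[0,0,-0.1733,0.0955,0.03],[0,0,-0.1733,0.1273,0.03],[0,0,-0.1733,0.1273,0.03]]}}}

```text
time: 29.9
ee_pos: [0.4283, -0.351, 0.136]
eef_rot: [0.126, 0.992, -0.0, 0.001]
ft_force: [-0.5, 0.2, -0.7]
width: 0.0518
grip_force: 12.0
```

```bash
python3 - <<'E'
from h import *
print(np.round(r.read_state()['joint_positions'],2),tool([0.577,0.2153,0.1],-0.052),tool([0.577,0.2153,0.1]))
E
```

```text
[-0.12  0.32  0.86  1.8  -0.26  1.14  2.15] [-0.0027, 0.5855, 0.0361, np.float64(1.371)] [-0.0027, 0.5855, 0.0361]
```

To row units: 0.58 m / 0.75 = 0.7733, 0.54 m / 0.75 = 0.72, 1.371 rad / 1.5708 = 0.8728.

Call:
{"method": "inch_along", "body": {"rows": {"segments":[[0,0.0667,0,0.0828,0.03],[0,0.1333,0,0.1655,0.03],[0,0.2,0,0.2546,0.03],[0,0.2667,0,0.3438,0.03],[0,0.3333,0,0.4329,0.03],[0,0.4,0,0.522,0.03],[0,0.4667,0,0.6112,0.03],[0,0.5333,0,0.7003,0.03],[0,0.6,0,0.7958,0.03],[0,0.6667,0,0.8728,0.03],[-0.004,0.72,0,0.8728,0.03],[-0.004,0.7733,0,0.8728,0.03]]}}}

```text
time: 31.1
ee_pos: [0.5671, 0.1837, 0.1343]
eef_rot: [0.725, 0.689, -0.001, -0.0]
ft_force: [0.5, -0.1, -0.2]
width: 0.0519
grip_force: 12.0
```

```bash
python3 - <<'E'
from h import *
print(np.round(r.read_state()['joint_positions'],2),tool([0.577,0.2153,0.06],-0.052))
E
```

```text
[-1.02  0.42  0.81  1.69 -0.32  1.18 -0.19] [0.0322, 0.0083, 0.0743, np.float64(0.001)]
```

To row units: 0.074 m / 0.75 = 0.0987, 0.06 m / 0.75 = 0.08.

Call:
{"method": "inch_along", "body": {"rows": {"segments":[[0.0427,0.0107,0,0,0.03],[0.0427,0.0107,0.04,0,0.03],[0.0427,0.0107,0.08,0,0.03],[0.0427,0.0107,0.0987,0,0.03],[0.0427,0.0107,0.0987,0,0.03],[0.0427,0.0107,0.0987,0,0.03]]}}}

```text
time: 31.7
ee_pos: [0.5775, 0.2128, 0.0622]
eef_rot: [0.725, 0.688, 0.0, 0.0]
ft_force: [-0.1, 0.1, 0.2]
width: 0.0518
grip_force: 12.0
```

```bash
python3 - <<'E'
from look import *
print(tool([0.577,0.2153,0.06],-0.052))
look('s1',[('tape_roll',.084)],1)
c=r.camera('wrist')
t=r.camera('top')
a=cv2.resize(cv2.imread('pics/s1.png')[120:320,220:420],(500,500),interpolation=cv2.INTER_CUBIC)
b=cv2.resize(t['img'][140:220,210:290,::-1],(300,300),interpolation=cv2.INTER_CUBIC)
cv2.imwrite('pics/s1c.png',np.hstack([a,np.vstack([b,np.zeros((200,300,3),np.uint8)])]))
E
```

```text
[0.0025, -0.0007, 0.0022, np.float64(-0.0)]
tape_roll 0.94 [317.3 232.2] 3328 rect [0.5791 0.2173] [0.048 0.054] 31.7 pca -0.459
```

View pics/s1c.png

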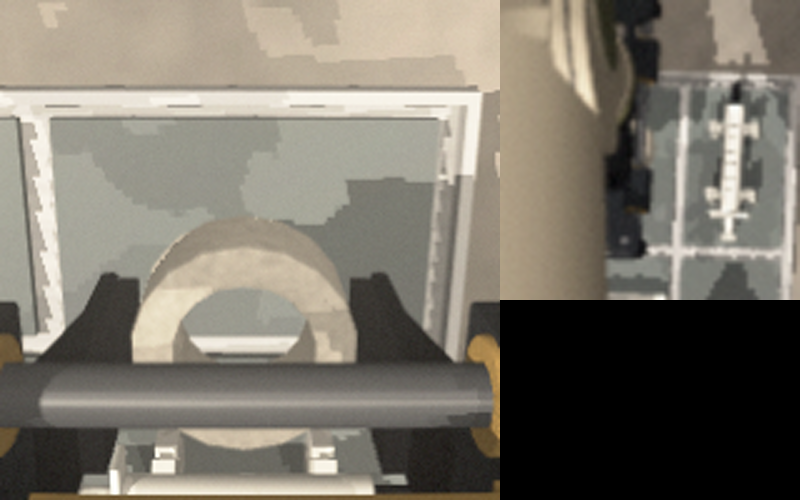

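The tape is centred in its bay (crop column 245, between the walls at 50 and 440). Lowering it over the spindle.

To row units: 0.03 m / 0.75 = 0.04, 0.015 m / 0.75 = 0.02.

Call:
{"method": "inch_along", "body": {"rows": {"segments":[[0.0033,-0.0009,0.02,0,0.03],[0.0033,-0.0009,0.04,0,0.03],[0.0033,-0.0009,0.04,0,0.03]]}}}

```text
time: 32.2
ee_pos: [0.5747, 0.2154, 0.0286]
eef_rot: [0.725, 0.689, -0.002, -0.001]
ft_force: [-1.5, 0.1, -1.3]
width: 0.0518
grip_force: 12.0
```

Call:
{"method": "inch_along", "body": {"rows": {"segments":[[0,0,0.016,0,0.03],[0,0,0.0233,0,0.03],[0,0,0.0233,0,0.03],[0,0,0.0233,0,0.03]]}}}

```text
time: 32.6
ee_pos: [0.5766, 0.2156, 0.0138]
eef_rot: [0.725, 0.688, -0.0, 0.0]
ft_force: [0.2, 0.1, -0.3]
width: 0.0516
grip_force: 12.0
```

To row units: 0.001 m / 0.75 = 0.0013.

Call:
{"method": "inch_along", "body": {"rows": {"segments":[[0,0,0.0013,0,0.03],[0,0,0.0013,0,0.03],[0,0,0.0013,0,0.03]]}}}

```text
time: 32.9
ee_pos: [0.5766, 0.2157, 0.0131]
eef_rot: [0.725, 0.689, 0.0, -0.0]
ft_force: [0.0, 0.4, 0.8]
width: 0.0516
grip_force: 12.0
```

To row units: -0.2 m / 0.75 = -0.2667, -0.17 m / 0.75 = -0.2267.

Call:
{"method": "inch_along", "body": {"rows": {"segments":[[0,0,0,0,0.065],[0,0,0,0,0.065],[0,0,0,0,0.065],[0,0,0,0,0.065],[0,0,0,0,0.065],[0,0,-0.04,0,0.065],[0,0,-0.0933,0,0.065],[0,0,-0.16,0,0.065],[0,0,-0.2267,0,0.065],[0.0667,0,-0.2667,0,0.065],[0.1333,0,-0.2667,0,0.065],[0.1333,0,-0.2667,0,0.065]]}}}

```text
time: 34.1
ee_pos: [0.5803, 0.3237, 0.2135]
eef_rot: [0.722, 0.692, 0.001, -0.001]
ft_force: [-0.6, 1.1, -0.5]
width: 0.0649
grip_force: 0.0
```

```bash
python3 - <<'E'
from look import *
print(r.read_state()['width'])
look('f',[('small_syringe',.031),('small_vial',.03),('tape_roll',.031),('plaster_box',.035),('cradle',.006),('spindle',.006)],1)
s=r.camera('side'); a=cv2.resize(s['img'][100:200,210:370,::-1],(640,400),interpolation=cv2.INTER_CUBIC)
cv2.imwrite('pics/fs.png',a)
for l in ['large_syringe','large_vial']:
  q=r.regions_of('wrist',l); q=r.regions_of('side',l)
  print(l,[(round(x['p'],2),px(x['position']).round(1)) for x in q[:2]])
E
```

```text
0.06492942018151604
tape_roll 0.86 [317.3 249.9] 700 rect [0.5783 0.228 ] [0.041 0.05 ] 87.5 pca -0.081
plaster_box 0.74 [222.2 243.3] 623 rect [0.4547 0.2365] [0.041 0.04 ] 87.7 pca 0.713
cradle 0.81 [318.  299.6] 1277 rect [0.5734 0.1278] [0.048 0.119] 88.5 pca -0.031
spindle 0.85 [316.3 235.9] 2581 rect [0.5786 0.2237] [0.061 0.122] 87.5 pca -0.055
large_syringe [(0.89, array([429.3, 326.7]))]
large_vial [(0.89, array([317.1, 278.1])), (0.67, array([253.8, 148.6]))]
```

View pics/fs.png

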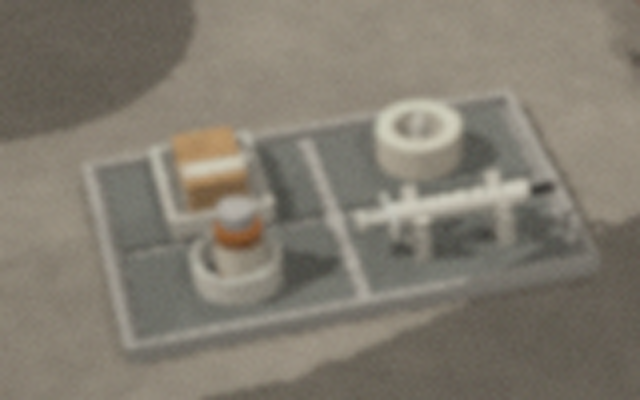

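All four items are seated: box (210,170), vial (238,245), tape (418,140) and syringe (455,205). The large syringe and large vial are at their original pixels. Handing in.

```bash
python3 -c "
from bench import r
print(r.close_job())"
```

```text
the job is handed in; nothing more can be done
None
```

I placed all four items in their inserts, left the large syringe and large vial where they were, and handed the job in at about 34 s; the hand-in call returned no verdict.

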